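# Lock the specimen carrier into the bayonet dock of the electron microscope

## Robot

A 7-joint arm with a two-finger parallel gripper is mounted at the origin on the work surface. World frame = base frame: x ahead of the robot, y to its left, z up, the work surface at z = 0. Lengths are in m, angles in degrees, forces in N, time in s.
With the tool pointing down it reaches from about 0.425 to 0.875 m from the base axis. Payload 8.4 kg.
Tool frame: the origin (TCP) lies midway between the tips of the shut fingers; the grasp point (between the pads) lies 19 mm behind it (tcp_to_grasp is the x of the grasp point in the tool frame, in m); x points along the fingers, y is the direction in which the jaws open and shut, and the axes are right-handed (so a half turn about x gives the same grasp; the last joint's range is limited). The gripper opens to 85 mm and grips with 20 to 120 N. Pads are 22 mm wide; open, the fingers measure 114 mm over their backs; the gripper's body (76 mm by 85 mm) begins 54 mm behind the grasp point. The pads swing forward as they close: fully open they stand 13 mm farther back than shut.
Start: joints at [62.441, 19.091, 2.286, 83.961, -0.768, 76.965, -3.352], TCP at [0.242, -0.603, 0.231] pointing down, gripper open.
Joint ranges: [-147.57, 147.57], [-21.85, 119.76], [-74.77, 79.35], [14.55, 137.4], [-85.83, 265.84], [4.83, 119.75], [-152.11, 152.11]. Speed limits (degrees/s): [127.2, 127.2, 159.86, 159.86, 180, 180, 180].

## Interface

Orientations are given as [roll, pitch, yaw] about the fixed x, y, z axes, in that order (R = Rz(yaw) Ry(pitch) Rx(roll)).
In Python, from plant import read_state, snapshot, get_calibration, close_job, look_for, cut_out, mark_of, tcp_to_grasp gives the robot as it stands.
- The arm moves only by the shell command python3 -m creep 'ROWS' [FORCE]. ROWS is JSON, a list of rows, each a list of 5 numbers: the finger opening in cm, from 0 to 8.54, then the shift along the tool's x, y, z in cm, then the turn about the tool's x in rad. In form: [[hand, tx, ty, tz, spin], ...]. A call has 1 to 5 rows; each row shifts and turns the commanded pose from where the row before left it, along the tool's axes as they then stand; what a row does not reach is not made up. A row lasts 1/8 s, in which the tool goes at most 62.5 mm and 10.7 degrees, less where a joint would pass 70% of its speed; a pose out of reach is approached as far as the arm can. A call is refused whole if a number of a shift passes 6.25 or a number of a turn 0.188, either way. A call with a gripper value outside its range is refused whole. The fingers move at their own pace and stop on an object; FORCE is the grip in N (left out, the last holds). Time passes only in rows, so rows that do not move let the fingers close. It gives the time, the measured TCP pose, the force and the opening at its end, in the units of the state.
- read_state(): the state, without advancing time (a new reading comes with each control period).
- snapshot(name): name is "side" or "top" or "wrist"; returns the picture (384x512x3 uint8, red, green, blue); there is no depth.
- get_calibration(name): a dict with "fovy" (degrees; the focal length in pixels is half the picture's height over the tangent of half this angle, whatever the lens; pixels are square), "cx", "cy" (the principal point, pixels), "R" (3x3) and "t" (3): a world point X has camera coordinates R X + t; the wrist camera has in their place "hand_eye" (4x4, takes a point from camera to tool coordinates, whose origin is the TCP and whose axes are the tool frame's). Camera axes: x right, y down, z forward; pixel columns grow to the right and rows downward; lengths in m; the calibration is good to about 2 mm. The wrist camera is an equidistant fisheye: a pixel r from the principal point sees the ray r / f radians off the axis. A picture is of the moment at which its call begins: read the wrist's pose just before it. get_calibration takes no time and is no camera call.
- close_job(): hands the job in, once; it reports no verdict.
Trained networks look in the newest picture that a camera, given by its name, has taken for a name from the list of things; names that differ only in an ending like _2 or _b are one class to them, and where a whole thing is asked for, a point or a joint stands for the part that bears it (a point fixed in the world has none). Each returns a list of dicts, best first, with "score" (0 to 1); they miss things now and then, are a little off and sometimes report something else, mostly with a low value. They report only what shows in the picture. A call takes as long as a camera call. They do not tell look-alikes from the thing itself.
- look_for(thing, camera): "at" ([column, row] in pixels, amid what is visible of it).
- cut_out(thing, camera): "region" (384x512 bool, what is visible of it) and "at" ([column, row] in pixels, amid what is visible of it).
- mark_of(thing, camera): "at" ([column, row] in pixels: a listed point, or the origin of a listed thing).
The state is a dict: "clock": time; "joint_positions": joint angles; "joint_vel": joint speeds; "joint_torque": joint torques, N m; "eef_pos": TCP position; "tcp_rot": TCP orientation; "contact_force": force on the tool from outside, world axes, zero at the start; "ft_torque": the same for the moment, N m; "width": finger opening in m.
Only numpy, scipy, OpenCV 4.12 (cv2) and the standard library are available. Lean on these libraries where they do the work, as an engineer would, in place of code of your own. Each camera call takes 0.05 s, during which the arm holds its last target. There are 200 camera calls.

## Task

Hang the specimen carrier with the blue handle in the bayonet dock: lower its two lugs through the dock's open gaps, then turn it clockwise (seen from above) under the dark hooks until the lugs drop into the locking notches, and let go. Leave the orange-handled carrier and the jar where they are.

Things in the scene. Friction and masses are not known exactly. Their poses are not given: they have to be found in the camera images.
- blue_carrier_center (a point): Loose carrier, BLUE handle, 120 tall (mm), 0.25-0.5 kg; point on its axis, 60 above its underside. Heights from underside: drum dia 48, 0-38; steel cross-bar 104 long along x, 10 wide, 38-46: its two ends are the lugs; rod dia 14, 46-94; handle block 46 along x, 14 along y (grip across this), 94-120. x along lugs and handle, z up; a half turn changes nothing.
- dock: Fixed collar, dia 120, 80 high (mm), well dia 62; origin on axis at bench, x along notches. Angles counter-clockwise from x, repeated at +180: open gap 45 to 99 deg (enter at 72); white ledge 56 high, 99 to 27; notch, green floor 48 high, 27 to -27; dark hook over 45 to -27, underside 74, top 80; dark stop blocks 99 to 153. Locked: lugs along x, carrier's underside 10 above bench.
- orange_carrier_center (a point): A carrier just like it, but with an ORANGE handle, standing on the bench; the point is on its axis, 60 mm above its underside. To be left alone.
- jar_center (a point): A closed specimen jar, 48 mm diameter, 65 mm high, standing on the bench; the point is its centre. To be left alone.
Things that resemble listed ones, but are neither listed nor needed, are in the scene too. Leave any pink or yellow look-alike of the part that bears blue_carrier_center alone.

How it is judged:
By the outcome, as a careful person would: the job done as asked, in the order asked, and still so for the second after the job is handed in, with the robot touching nothing.
It also fails if it takes over 48 s, if anything falls off the work surface, if the arm or the gripper's body presses on something with over 40 N, if the wrist force passes 120 N, or if a joint passes its speed limit or range.

## Working session

There is one attempt and no reset: what is moved stays moved. The work goes in short steps, Python scripts to look and compute and a shell command to move; the robot and the scene stay as the last step left them, time stands still between calls to the robot, and variables do not carry over. Pictures are saved under pics/ and viewed, about 8 in all and at most 12, crops included, and the job is handed in when it is done.

```bash
mkdir -p pics; cat > h.py <<'E'
import numpy as np, cv2
from scipy.spatial.transform import Rotation as Ro
from plant import *
def ray(cam,px):
    c=get_calibration(cam); f=192/np.tan(np.radians(c["fovy"]/2))
    d=(np.array(px,float)-[c["cx"],c["cy"]])/f
    if cam=="wrist":
        r=np.hypot(*d); v=np.array([*(d*np.sin(r)/max(r,1e-9)),np.cos(r)])
        s=read_state(); R=Ro.from_euler('xyz',s["tcp_rot"],degrees=True).as_matrix(); H=np.array(c["hand_eye"])
        return R@H[:3,3]+s["eef_pos"], R@H[:3,:3]@v
    R=np.array(c["R"]); v=np.array([*d,1.]); return -R.T@np.array(c["t"]), R.T@v
def atz(cam,px,z):
    o,v=ray(cam,px); return o+v*(z-o[2])/v[2]
def proj(cam,X):
    c=get_calibration(cam); f=192/np.tan(np.radians(c["fovy"]/2))
    if cam=="wrist":
        s=read_state(); R=Ro.from_euler('xyz',s["tcp_rot"],degrees=True).as_matrix(); H=np.array(c["hand_eye"])
        p=H[:3,:3].T@(R.T@(np.array(X)-s["eef_pos"])-H[:3,3])
        r=np.hypot(p[0],p[1]); th=np.arctan2(r,p[2]); return np.array([c["cx"],c["cy"]])+f*th*p[:2]/r
    p=np.array(c["R"])@X+np.array(c["t"]); return p[:2]/p[2]*f+[c["cx"],c["cy"]]
def tri(a,pa,b,pb):
    o1,v1=ray(a,pa);o2,v2=ray(b,pb); v1/=np.linalg.norm(v1);v2/=np.linalg.norm(v2)
    k=np.linalg.lstsq(np.c_[v1,-v2],o2-o1,rcond=None)[0]
    A=o1+k[0]*v1;B=o2+k[1]*v2; return (A+B)/2,np.linalg.norm(A-B)
def save(im,n): cv2.imwrite("pics/"+n,im[:,:,::-1])
E
python3 - <<'E'
from h import *
np.set_printoptions(precision=4,suppress=True)
ims=[]
for c in("side","top"):
    im=snapshot(c).copy(); ims.append(im)
    for t in("blue_carrier_center","dock","orange_carrier_center","jar_center"):
        for r in mark_of(t,c): print(c,t,r["score"],r["at"])
save(np.hstack(ims)[:, :],"a_big.png")
for n,i in zip("st",ims): save(cv2.resize(i,(800,600),interpolation=cv2.INTER_CUBIC),f"a_{n}.png"); np.save(n,i)
s=read_state(); print(s["eef_pos"],s["tcp_rot"],s["clock"],tcp_to_grasp)
E
```

```text
side blue_carrier_center 0.9 [254.6, 121.3]
side blue_carrier_center 0.89 [270.8, 159.3]
side blue_carrier_center 0.73 [166.0, 142.5]
side blue_carrier_center 0.66 [182.7, 169.8]
side blue_carrier_center 0.57 [218.4, 150.9]
side dock 0.74 [301.1, 358.7]
side orange_carrier_center 0.82 [220.5, 214.5]
side orange_carrier_center 0.51 [218.3, 143.3]
side jar_center 0.63 [319.4, 223.4]
top blue_carrier_center 0.94 [107.1, 136.5]
top blue_carrier_center 0.93 [140.6, 189.0]
top blue_carrier_center 0.85 [184.8, 144.6]
top blue_carrier_center 0.77 [100.6, 249.3]
top blue_carrier_center 0.58 [169.9, 245.5]
top orange_carrier_center 0.7 [245.0, 233.3]
top jar_center 0.91 [284.0, 147.1]
[ 0.2422 -0.6032  0.2313] [-102.1271   89.9964   99.7491] 0.5 -0.0187
```

View pics/a_s.png

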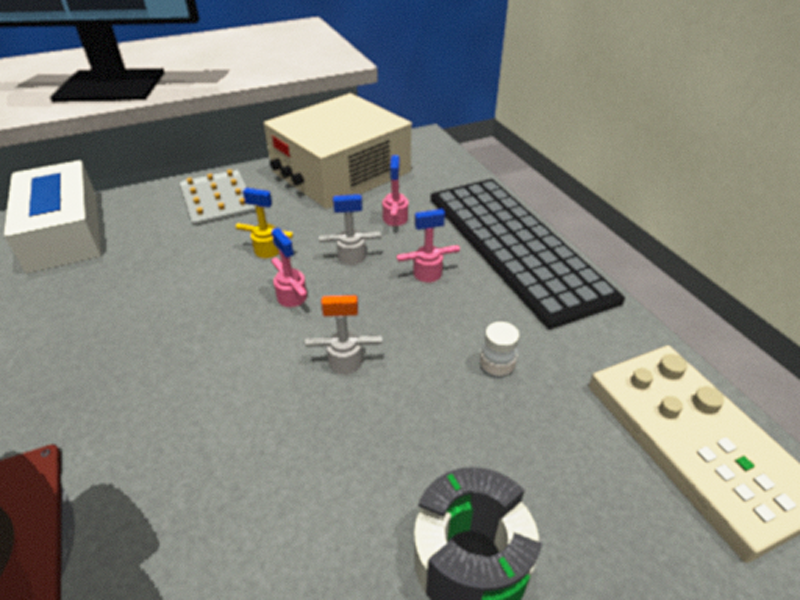

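View pics/a_t.png

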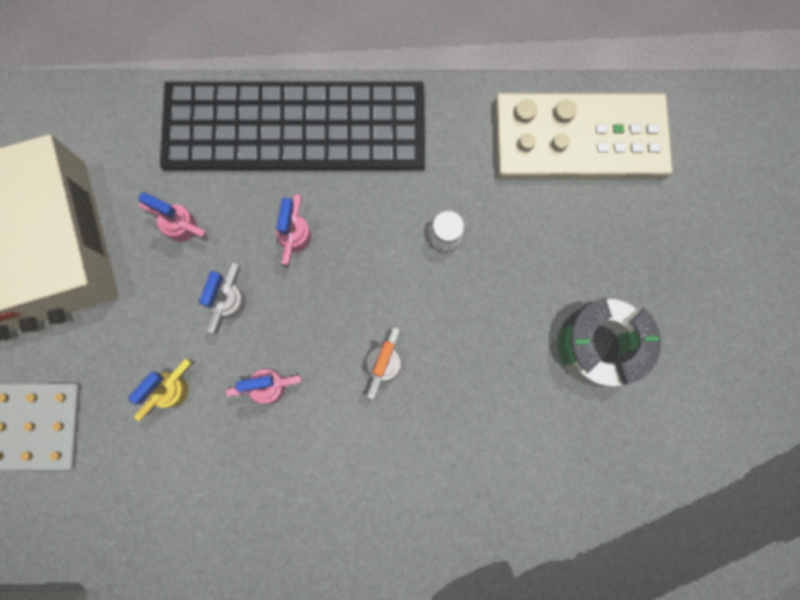

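The side picture shows four blue-handled look-alikes and one grey-bodied carrier with a blue handle. In the full top frame the candidates are:
- Grey at (140,189)
- Pink at (107,136), (185,145) and (170,246)
- Yellow at (101,249)

The grey one fits, since it is steel and neither pink nor yellow. I'll confirm it in a crop and measure it.

```bash
python3 - <<'E'
from h import *
np.set_printoptions(precision=4,suppress=True)
t=np.load("t.npy"); s=np.load("s.npy")
print("tri",tri("top",[140.6,189],"side",[218.4,150.9]))
print("orange",tri("top",[245,233.3],"side",[220.5,214.5]), "jar",tri("top",[284,147.1],"side",[319.4,223.4]))
# bluish handle of target in top
def comp(im,cam,near,lo,hi,z,rad=25):
    h=cv2.cvtColor(im,cv2.COLOR_RGB2HSV); m=cv2.inRange(h,lo,hi)
    n,l,st,ce=cv2.connectedComponentsWithStats(m)
    k=min([i for i in range(1,n) if st[i,4]>6],key=lambda i:np.hypot(*(ce[i]-near)))
    ys,xs=np.nonzero(l==k); P=np.array([atz(cam,p,z)[:2] for p in zip(xs,ys)])
    c=P.mean(0); w,v=np.linalg.eigh(np.cov((P-c).T)); d=v[:,1]
    print(cam,near,ce[k],st[k,4],"c",c,"ang",np.degrees(np.arctan2(d[1],d[0])),"sd",np.sqrt(w)); return c
comp(t,"top",[134,185],(100,100,60),(130,255,255),.116)
a,b=atz("top",np.array([236,266])/1.5625,.046),atz("top",np.array([213,330])/1.5625,.046)
print("bar",a,b,np.linalg.norm(a-b),(a+b)/2,np.degrees(np.arctan2(*(a-b)[1::-1])))
g1=comp(t,"top",[372/1,219],(45,60,40),(85,255,255),.08)
g2=comp(t,"top",[417,216],(45,60,40),(85,255,255),.08)
print("dock",(g1+g2)/2,np.linalg.norm(g1-g2),np.degrees(np.arctan2(*(g2-g1)[::-1])))
for c in("top","side"): print(c,get_calibration(c)["fovy"])
A=cv2.resize(t[150:230,90:200],(440*1,320),interpolation=cv2.INTER_CUBIC)
B=cv2.resize(t[180:260,350:430],(320,320),interpolation=cv2.INTER_CUBIC)
save(np.hstack([A,B]),"b.png")
E
```

```text
tri (array([0.5706, 0.3357, 0.0442]), np.float64(0.014341272635854541))
orange (array([0.4822, 0.1042, 0.0533]), np.float64(0.007796429463732364)) jar (array([0.6761, 0.0148, 0.0301]), np.float64(0.00032831364056939836))
top [134, 185] [134.3295 184.6136] 176 c [0.5743 0.3298] ang 162.752630862881 sd [0.0048 0.0127]
bar [0.6195 0.3125 0.046 ] [0.5283 0.3415 0.046 ] 0.09563038110526795 [0.5739 0.327  0.046 ] -17.619211540657833
top [372.0, 219] [372.32 218.  ] 25 c [ 0.5071 -0.1636] ang 90.04273698652037 sd [0.0017 0.0052]
top [417, 216] [416.5312 216.4375] 32 c [ 0.5099 -0.2577] ang 93.77066037833485 sd [0.0023 0.0051]
dock [ 0.5085 -0.2106] 0.09408916318487716 -88.29820560474695
top 48.66807998373555
side 55.7547971108653
```

View pics/b.png

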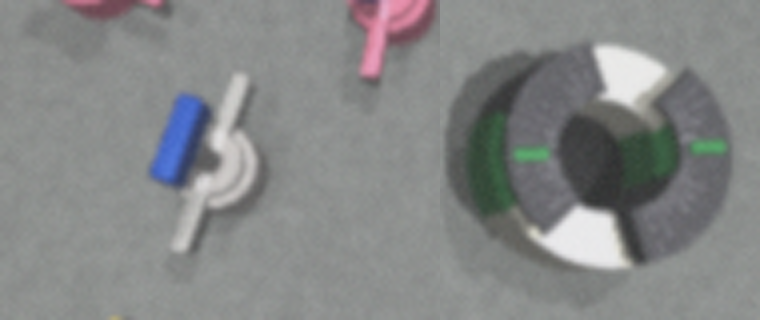

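The crop confirms it: grey steel body, blue handle, bar about -17.5° in world. The dock's notch marks lie along about -88.3°, so the entry angle is about -16°. Next I'll work out the approach.

```bash
cat >> h.py <<'E'
def plan(goal,lug=None):
    """tool-frame shift (cm) to bring TCP to goal and spin to put tool y perpendicular to lug"""
    s=read_state(); R=Ro.from_euler('xyz',s["tcp_rot"],degrees=True).as_matrix()
    d=R.T@(np.array(goal)-s["eef_pos"])*100; y=np.degrees(np.arctan2(R[1,1],R[0,1]))
    print("tool axes x",R[:,0].round(3),"y",R[:,1].round(3),"z",R[:,2].round(3),"yang %.2f"%y)
    print("pos",np.round(s["eef_pos"],4),"clk",s["clock"],"F",np.round(s["contact_force"],1),"w",s["width"],"q",np.round(s["joint_positions"],1))
    print("shift cm",d.round(2))
    if lug is not None:
        for t in (lug+90,lug-90): a=(y-t+180)%360-180; print("spin deg %.2f rad %.4f"%(a,np.radians(a)))
E
python3 -c "
from h import *
plan([.574,.329,.24],-17.4)
print(atz('top',[140.6,189],.06))"
```

```text
tool axes x [-0.  0. -1.] y [ 0.373 -0.928 -0.   ] z [-0.928 -0.373 -0.   ] yang -68.12
pos [ 0.2422 -0.6032  0.2313] clk 0.5 F [ 0.7 -0.7  0.9] w 0.0855289634246036 q [62.4 19.1  2.3 84.  -0.8 77.  -3.4]
shift cm [ -0.87 -74.14 -65.53]
spin deg -140.72 rad -2.4561
spin deg 39.28 rad 0.6855
[0.57494131 0.33054737 0.06      ]
```

```bash
python3 -m creep '[[6,0,0,-6,-0.092],[6,0,0,-6,-0.092],[6,0,0,-6,-0.092],[6,0,0,-6,-0.092],[6,0,0,-6,-0.092]]' 60
python3 -m creep '[[6,0,0,-6,-0.092],[6,0,0,-6,-0.092],[6,0,0,-6,-0.092],[6,0,0,-6,-0.092],[6,0,0,-6,-0.092]]'
python3 -m creep '[[6,0,0,-6,-0.092],[6,0,0,-6,-0.092],[6,0,0,-6,-0.092],[6,0,0,-6,-0.092],[6,0,0,-6,-0.092]]'
python3 -c "
from h import *
plan([.574,.329,.22],-17.4)"
```

```text
clock: 1.12
eef_pos: [0.4947, -0.4425, 0.2313]
tcp_rot: [95.8, 90.0, -35.9]
contact_force: [0.9, -0.8, -0.1]
width: 0.0603
clock: 1.75
eef_pos: [0.6483, -0.1876, 0.2313]
tcp_rot: [109.4, 90.0, 4.1]
contact_force: [0.5, -1.1, -0.0]
width: 0.0598
clock: 2.38
eef_pos: [0.6727, 0.1088, 0.2313]
tcp_rot: [114.3, 90.0, 35.4]
contact_force: [0.5, 0.2, 0.4]
width: 0.0599
tool axes x [ 0.  0. -1.] y [0.981 0.192 0.   ] z [ 0.192 -0.981 -0.   ] yang 11.09
pos [0.6727 0.1088 0.2313] clk 2.375 F [0.5 0.2 0.4] w 0.0598597063077626 q [  7.8  25.6 -29.4  77.6  12.4  80.  -10.2]
shift cm [  1.13  -5.45 -23.51]
spin deg -61.51 rad -1.0735
spin deg 118.49 rad 2.0681
```

```bash
python3 -m creep '[[6,0,-1.4,-5.9,0],[6,0,-1.35,-5.9,0],[6,0,-1.35,-5.85,0],[6,0,-1.35,-5.85,0],[6,0,0,0,-0.175]]'
python3 -m creep '[[6,0,0,0,-0.18],[6,0,0,0,-0.18],[6,0,0,0,-0.18],[6,0,0,0,-0.18],[6,0,0,0,-0.178]]'
python3 -m creep '[[6,0,0,0,0],[6,0,0,0,0]]'
python3 - <<'E'
from h import *
plan([.574,.329,.22],-17.4)
im=snapshot("wrist").copy()
for t in("blue_carrier_center","orange_carrier_center"):
    for r in mark_of(t,"wrist"): print(t,r["score"],r["at"],atz("wrist",r["at"],.06))
for z in(.12,.06,.042): print(z,proj("wrist",[.574,.329,z]))
h=cv2.cvtColor(im,cv2.COLOR_RGB2HSV); m=cv2.inRange(h,(100,100,60),(130,255,255))
n,l,st,ce=cv2.connectedComponentsWithStats(m)
for i in range(1,n):
    if st[i,4]>40:
        ys,xs=np.nonzero(l==i); b=cv2.minAreaRect(np.c_[xs,ys].astype(np.float32))
        P=np.array([atz("wrist",p,.12)[:2] for p in cv2.boxPoints(b)]); print(st[i],ce[i],b,"\n",P, P.mean(0))
np.save("w",im); save(cv2.resize(im,(800,600)),"c.png")
E
```

```text
clock: 3.0
eef_pos: [0.5704, 0.3342, 0.2319]
tcp_rot: [176.0, 89.8, 107.6]
contact_force: [0.9, -0.3, -0.2]
width: 0.0602
clock: 3.62
eef_pos: [0.5748, 0.3273, 0.2314]
tcp_rot: [-9.8, 90.0, -27.0]
contact_force: [-0.8, 0.2, -0.2]
width: 0.0599
clock: 3.88
eef_pos: [0.5747, 0.3273, 0.2313]
tcp_rot: [139.0, 90.0, 121.2]
contact_force: [0.3, -0.5, -1.1]
width: 0.0598
tool axes x [-0.  0. -1.] y [0.306 0.952 0.   ] z [ 0.952 -0.306 -0.   ] yang 72.18
pos [0.5747 0.3273 0.2313] clk 3.875 F [ 0.3 -0.5 -1.1] w 0.05980524531999741 q [ -1.6  26.6 -44.7  80.2  18.6  80.7  25.9]
shift cm [ 1.13  0.14 -0.12]
spin deg -0.42 rad -0.0074
spin deg 179.58 rad 3.1342
blue_carrier_center 0.86 [211.9, 270.0] [0.67539469 0.23830812 0.06      ]
blue_carrier_center 0.79 [351.1, 241.8] [0.69167158 0.4113557  0.06      ]
blue_carrier_center 0.76 [294.3, 39.5] [0.45064976 0.40954711 0.06      ]
blue_carrier_center 0.69 [259.0, 177.3] [0.58173593 0.3288839  0.06      ]
orange_carrier_center 0.65 [64.6, 161.4] [0.48616361 0.10502805 0.06      ]
0.12 [256.96193569 184.73313889]
0.06 [256.90164286 170.64322239]
0
[... 662 characters left out ...]
, 14.0), 90.0) 
 [[0.55204085 0.33330372]
 [0.55572847 0.34489639]
 [0.60152992 0.33078468]
 [0.59764054 0.31862981]] [0.57673494 0.33190365]
[353 254  32  22 385] [370.87012987 263.11428571] ((369.47650146484375, 261.19415283203125), (34.383480072021484, 16.378250122070312), 40.601295471191406) 
 [[0.67317537 0.39665951]
 [0.66316717 0.40993041]
 [0.7007357  0.43439707]
 [0.71184441 0.42049684]] [0.68723066 0.41537096]
[194 273  23  45 696] [205.30603448 294.94971264] ((205.2461395263672, 295.4352722167969), (45.1471061706543, 17.560035705566406), 75.25643920898438) 
 [[0.64472252 0.23594053]
 [0.6443914  0.25505952]
 [0.70116348 0.2455713 ]
 [0.70257469 0.22453766]] [0.67321302 0.24027725]
```

View pics/c.png

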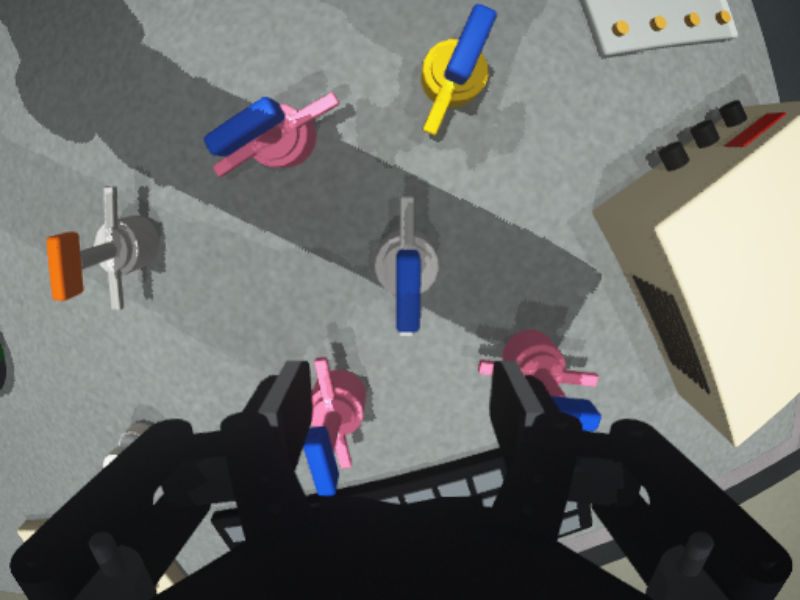

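The wrist view shows the grey carrier's blue handle at (261,186), in line with the jaws. The pink look-alikes stand clear of the descent. I'll shift 4 mm, descend and grip.

```bash
python3 -m creep '[[6,3,0.4,0.05,0],[6,4,0,0,0],[6,4,0,0,0],[6,2.2,0,0,0],[6,1,0,0,0]]' 60
python3 -m creep '[[6,0,0,0,0],[1,0,0,0,0],[1,0,0,0,0],[1,0,0,0,0],[1,0,0,0,0]]' 60
python3 -m creep '[[1,0,0,0,0],[1,0,0,0,0],[1,-1,0,0,0],[1,-2,0,0,0],[1,-3,0,0,0]]' 60
python3 -m creep '[[1,-4,0,0,0],[1,-4,0,0,0],[1,-3,0,0,0],[1,0,0,0,0],[1,0,0,0,0]]' 60
python3 - <<'E'
from h import *
plan([.5085,-.2106,.25],-16.3)
t=snapshot("top").copy(); s=snapshot("side").copy()
A=cv2.resize(s[80:230,130:330],(533,400)); B=cv2.resize(t[100:250,60:160],(267,400)); save(np.hstack([A,B]),"d.png")
E
```

```text
clock: 4.65
eef_pos: [0.5762, 0.331, 0.0886]
tcp_rot: [-138.5, 89.9, -156.1]
contact_force: [0.4, -0.1, 0.6]
width: 0.0597
clock: 5.28
eef_pos: [0.5769, 0.3312, 0.0903]
tcp_rot: [36.8, 89.9, 19.2]
contact_force: [-0.3, -1.5, 6.2]
width: 0.0127
clock: 5.9
eef_pos: [0.5759, 0.3308, 0.1502]
tcp_rot: [-143.4, 89.9, -160.9]
contact_force: [-0.4, -0.5, -2.9]
width: 0.0132
clock: 6.52
eef_pos: [0.576, 0.3308, 0.2586]
tcp_rot: [-125.1, 89.9, -142.7]
contact_force: [-0.6, -0.4, -4.0]
width: 0.0128
tool axes x [-0.001 -0.001 -1.   ] y [ 0.302  0.953 -0.001] z [ 0.953 -0.302 -0.001] yang 72.43
pos [0.576  0.3308 0.2586] clk 6.525 F [-0.6 -0.4 -4. ] w 0.012835295264025203 q [ -2.2  26.3 -44.9  77.4  18.3  83.7  26.3]
shift cm [  0.9  -53.65   9.92]
spin deg -1.27 rad -0.0222
spin deg 178.73 rad 3.1194
```

View pics/d.png

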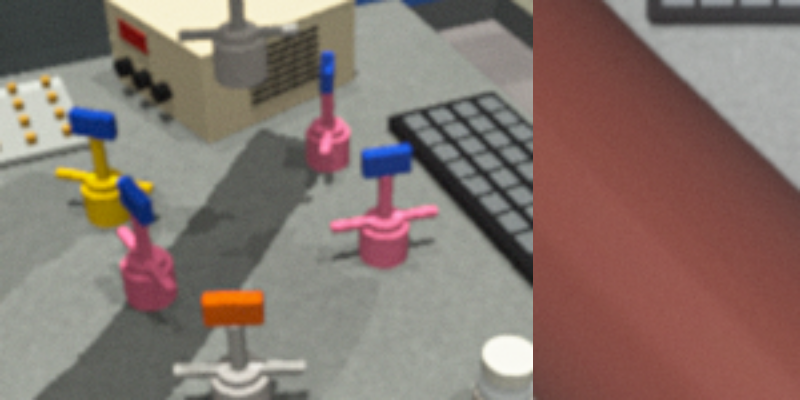

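Lifted cleanly: the carrier is up and the others stand untouched. Next I'll carry it towards the dock and stop short, so the wrist camera can see the dock.

```bash
python3 -m creep '[[1,0,-2,0.7,0],[1,0,-4,1.5,0],[1,0,-5,1.8,0],[1,0,-5,1.8,0],[1,0,-5,1.8,0]]' 60
python3 -m creep '[[1,0,-5,1.8,0],[1,0,-5,1.8,0],[1,0,-5,1.8,0],[1,0,-5,1.8,0],[1,0,-5,1.8,0]]'
python3 -m creep '[[1,0,-4,1.4,0],[1,0,-2.5,0.9,0],[1,0,-1,0,0],[1,0,0,0,0],[1,0,0,0,0]]'
python3 - <<'E'
from h import *
plan([.5085,-.2106,.25],-16.3)
im=snapshot("wrist").copy()
for r in mark_of("dock","wrist"): print(r["score"],r["at"],atz("wrist",r["at"],0))
for a in (0,90,180,270):
    pass
h=cv2.cvtColor(im,cv2.COLOR_RGB2HSV); m=cv2.inRange(h,(45,60,40),(85,255,255))
n,l,st,ce=cv2.connectedComponentsWithStats(m)
for i in range(1,n):
    if st[i,4]>15: print(st[i],ce[i],atz("wrist",ce[i],.08))
np.save("w2",im)
o=cv2.resize(im,(800,600))
for z,r in((.08,.06),(.08,.031),(0,.06)):
    q=np.array([proj("wrist",[.5085+r*np.cos(a),-.2106+r*np.sin(a),z]) for a in np.linspace(0,6.28,60)])*1.5625
    cv2.polylines(o,[q.astype(np.int32)],True,(255,0,255) if z else (255,255,0),1)
save(o,"e.png")
E
```

```text
clock: 7.25
eef_pos: [0.5847, 0.1059, 0.2582]
tcp_rot: [-156.3, 89.9, -173.9]
contact_force: [0.2, -0.5, -2.5]
width: 0.0129
clock: 7.88
eef_pos: [0.5949, -0.1593, 0.2582]
tcp_rot: [-179.3, 89.9, 163.1]
contact_force: [0.6, -0.3, -3.3]
width: 0.013
clock: 8.5
eef_pos: [0.5952, -0.234, 0.2593]
tcp_rot: [102.9, 90.0, 85.5]
contact_force: [0.2, 0.4, -2.7]
width: 0.0129
tool axes x [ 0.     0.001 -1.   ] y [0.3   0.954 0.001] z [ 0.954 -0.3   -0.   ] yang 72.55
pos [ 0.5952 -0.234   0.2593] clk 8.5 F [ 0.2  0.4 -2.7] w 0.012902230471446641 q [ 43.   20.5 -33.6  81.6  11.3  81.2  81.9]
shift cm [ 0.94 -0.37 -8.97]
spin deg -1.15 rad -0.0201
spin deg 178.85 rad 3.1215
0.7 [253.5, 94.2] [ 0.51108277 -0.21108822  0.        ]
0.43 [439.9, 168.6] [6.92314534e-01 4.07397870e-02 5.55111512e-17]
[271  73  14  25 184] [278.01630435  84.80434783] [ 0.51286002 -0.18335235  0.08      ]
[286  73  18  10 110] [294.6         77.77272727] [ 0.51042387 -0.16388914  0.08      ]
[223  91  14  22 157] [228.55414013 101.24840764] [ 0.51395471 -0.23923808  0.08      ]
[203 101  18  12 111] [211.88288288 106.67567568] [ 0.51373911 -0.25822504  0.08      ]
```

View pics/e.png

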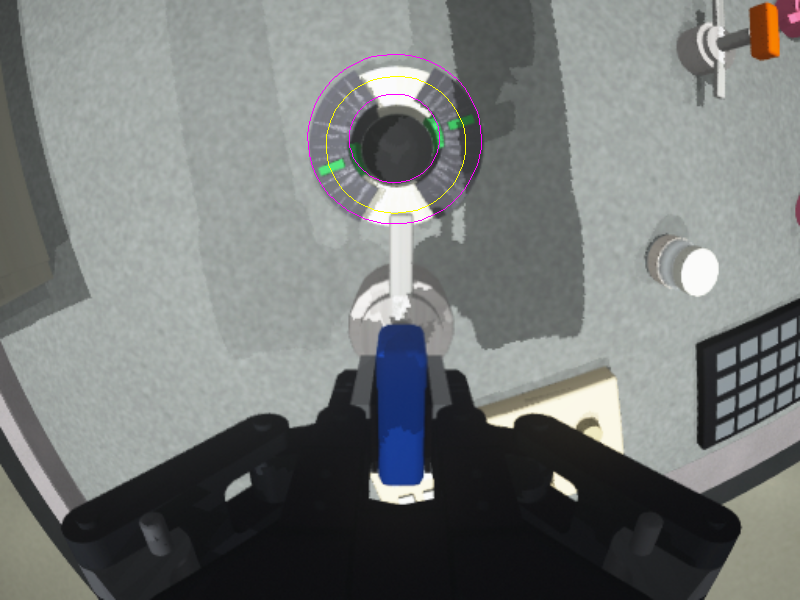

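The wrist view has the dock at (253,90) with its gaps facing the lug. Wrist marks put its centre at (0.512,-0.211) and axis at -88.0°; the top camera gave (0.5085,-0.2106) and -88.3°, so they agree within about 4 mm. Next I'll measure how the carrier sits in the hand from its lug tip.

```bash
python3 - <<'E'
from h import *
s=read_state(); R=Ro.from_euler('xyz',s["tcp_rot"],degrees=True).as_matrix()
def tool(px,z): return (R.T@(atz("wrist",px,z)-s["eef_pos"])*1000).round(1)
k=1/1.5625
print("lug tip L,R top",tool(np.array([391,214])*k,.215),tool(np.array([411,214])*k,.215))
print("drum L/R top rim",tool(np.array([348,325])*k,.207),tool(np.array([454,325])*k,.207))
print("lug root",tool(np.array([391,290])*k,.215),tool(np.array([411,290])*k,.215))
print("drum front bottom rim",tool(np.array([400,263])*k,.169))
print("handle top front",tool(np.array([401,325])*k,.289), "side", tool(np.array([377,370])*k,.289),tool(np.array([426,370])*k,.289))
im=np.load("w2.npy")
# dock outer silhouette: well and gap edges - refine centre via white ledge + ellipse candidates
c=cv2.resize(im[20:190,180:340],(753,800)); 
for r in mark_of("blue_carrier_center","wrist"): print(r["score"],r["at"],tool(r["at"],.229))
E
```

```text
lug tip L,R top [ 44.5  -3.  -49.9] [ 44.5   5.1 -49.9]
drum L/R top rim [ 52.5 -22.8   0.2] [52.5 24.8  0.3]
lug root [ 44.5  -3.2 -18.1] [ 44.5   5.2 -18.1]
drum front bottom rim [ 90.5   0.5 -20.2]
handle top front [-29.5   1.  -28.4] side [-29.5  -5.5 -15.5] [-29.5   7.7 -15.5]
0.76 [256.4, 224.8] [30.5  0.6  3.9]
```

Both cameras agree on the shift: tool z -8.95 cm, tool y -0.4 cm. The lug already sits about 71° from the notch axis.

```bash
python3 -m creep '[[1,0,-0.4,-2,0],[1,0,0,-3.5,0],[1,0,0,-2.5,0],[1,0,0,-0.95,0],[1,0,0,0,0]]'
python3 -m creep '[[1,2,0,0,-0.02],[1,3,0,0,0],[1,2,0,0,0],[1,1,0,0,0],[1,0,0,0,0]]'
python3 - <<'E'
from h import *
plan([.5085,-.2108,.112],-16.3)
im=snapshot("wrist").copy(); s=snapshot("side").copy()
save(np.hstack([cv2.resize(im[60:260,160:360],(400,400)),cv2.resize(s[234:384,230:380],(400,400))]),"f.png")
E
```

```text
clock: 9.28
eef_pos: [0.5085, -0.2126, 0.2598]
tcp_rot: [-32.4, 89.9, -50.0]
contact_force: [1.1, -0.1, -2.5]
width: 0.0132
clock: 9.9
eef_pos: [0.5087, -0.2126, 0.1789]
tcp_rot: [141.9, 89.9, 125.5]
contact_force: [-0.3, 0.5, -2.8]
width: 0.0132
tool axes x [-0.001  0.001 -1.   ] y [0.283 0.959 0.001] z [ 0.959 -0.283 -0.001] yang 73.59
pos [ 0.5087 -0.2126  0.1789] clk 9.9 F [-0.3  0.5 -2.8] w 0.013202133329711709 q [ 48.4  12.7 -34.4 100.3   7.6  69.4  85.6]
shift cm [ 6.69  0.17 -0.06]
spin deg -0.11 rad -0.0019
spin deg 179.89 rad 3.1397
```

View pics/f.png

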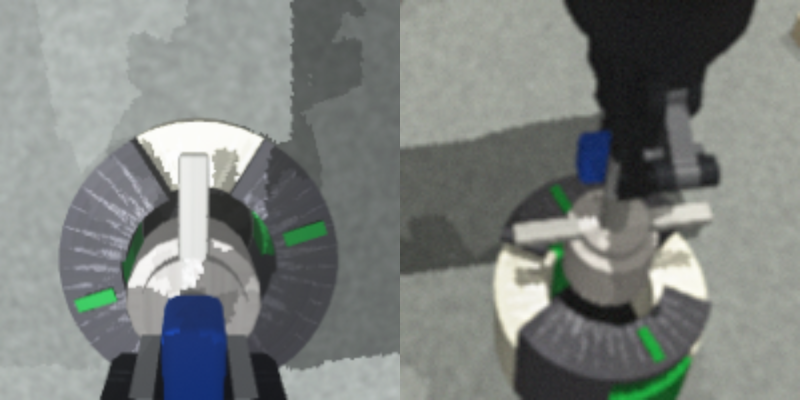

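In both views the lugs sit over the white gaps and the drum over the well, so I'll lower it with force checks.

```bash
python3 -m creep '[[1,1,0.15,0,0],[1,1,0,0,0],[1,1,0,0,0],[1,1,0,0,0],[1,0,0,0,0]]'
python3 -m creep '[[1,1,0,0,0],[1,1,0,0,0],[1,0.6,0,0,0],[1,0,0,0,0]]'
python3 -c "
from h import *
plan([.5085,-.2108,.112],-88.2)"
```

```text
clock: 10.62
eef_pos: [0.5082, -0.2112, 0.1383]
tcp_rot: [168.6, 89.9, 152.2]
contact_force: [0.2, 0.4, -2.2]
width: 0.0134
clock: 11.12
eef_pos: [0.5085, -0.2112, 0.1127]
tcp_rot: [166.2, 89.9, 149.7]
contact_force: [0.0, -0.0, -2.5]
width: 0.0133
tool axes x [-0.001  0.001 -1.   ] y [0.283 0.959 0.   ] z [ 0.959 -0.283 -0.001] yang 73.57
pos [ 0.5085 -0.2112  0.1127] clk 11.125 F [ 0.  -0.  -2.5] w 0.013261679784501785 q [ 47.3  16.4 -33.9 104.6  10.2  62.2  83.3]
shift cm [ 0.07  0.04 -0.01]
spin deg 71.77 rad 1.2526
spin deg -108.23 rad -1.8890
```

No contact on the way down. I'll turn clockwise 1.25 rad in modest steps.

```bash
python3 -m creep '[[1,0,0,0,0.1],[1,0,0,0,0.13],[1,0,0,0,0.13],[1,0,0,0,0.13],[1,0,0,0,0.1]]'
python3 -m creep '[[1,0,0,0,0.13],[1,0,0,0,0.13],[1,0,0,0,0.13],[1,0,0,0,0.13],[1,0,0,0,0.14]]'
python3 -m creep '[[1,0,0,0,0],[1,0,0,0,0]]'
python3 - <<'E'
from h import *
plan([.5085,-.2108,.100],-88.2)
im=snapshot("wrist").copy(); s=snapshot("side").copy()
save(np.hstack([cv2.resize(im[60:260,160:360],(400,400)),cv2.resize(s[234:384,230:380],(400,400))]),"g.png")
E
```

```text
clock: 11.75
eef_pos: [0.5091, -0.2114, 0.1137]
tcp_rot: [30.4, 90.0, -20.1]
contact_force: [0.0, 0.7, -2.1]
width: 0.0134
clock: 12.38
eef_pos: [0.5091, -0.2114, 0.1137]
tcp_rot: [72.4, 90.0, -15.9]
contact_force: [1.0, 0.7, -2.8]
width: 0.0135
clock: 12.62
eef_pos: [0.509, -0.2113, 0.1135]
tcp_rot: [69.9, 90.0, -18.0]
contact_force: [0.6, -0.2, -3.2]
width: 0.0133
tool axes x [ 0. -0. -1.] y [0.999 0.037 0.   ] z [ 0.037 -0.999  0.   ] yang 2.13
pos [ 0.509  -0.2113  0.1135] clk 12.625 F [ 0.6 -0.2 -3.2] w 0.013296593086265228 q [ 38.8  14.8 -23.9 104.9   6.8  61.6  14.5]
shift cm [ 1.35 -0.04 -0.05]
spin deg 0.33 rad 0.0058
spin deg -179.67 rad -3.1358
```

View pics/g.png

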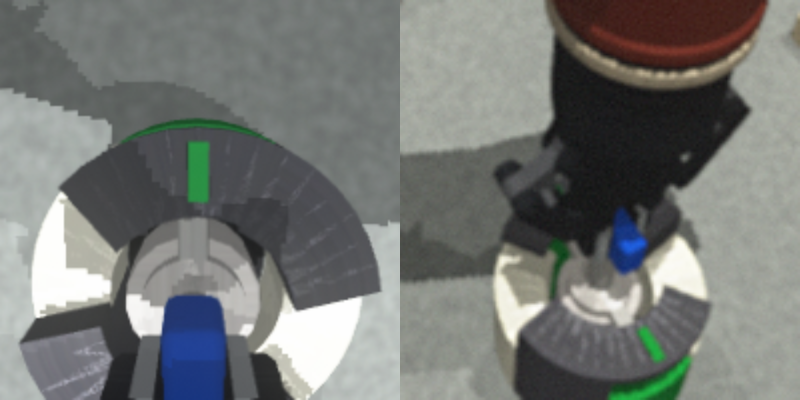

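The lugs line up with the green marks under both hooks, with no side force. I'll lower it into the notches.

```bash
python3 -m creep '[[1,0.5,0,0,0],[1,0.4,0,0,0],[1,0.2,0,0,0],[1,0,0,0,0]]'
python3 -m creep '[[1,0.2,0,0,0],[1,0,0,0,0]]'
```

```text
clock: 13.22
eef_pos: [0.5087, -0.2113, 0.1021]
tcp_rot: [-125.9, 90.0, 146.1]
contact_force: [0.0, 0.3, -3.3]
width: 0.0131
clock: 13.48
eef_pos: [0.5089, -0.2114, 0.1004]
tcp_rot: [70.4, 90.0, -17.7]
contact_force: [-1.0, -0.4, -3.9]
width: 0.013
```

```bash
python3 -m creep '[[1,0.1,0,0,0],[1,0,0,0,0]]'
python3 -m creep '[[1,0.1,0,0,0],[1,0,0,0,0]]'
python3 -m creep '[[1,0.1,0,0,0],[1,0,0,0,0]]'
```

```text
clock: 13.72
eef_pos: [0.5091, -0.2113, 0.1003]
tcp_rot: [49.2, 90.0, -38.9]
contact_force: [-3.4, 1.8, 6.1]
width: 0.0131
clock: 13.98
eef_pos: [0.5092, -0.2113, 0.1002]
tcp_rot: [41.6, 89.9, -46.4]
contact_force: [-5.8, 2.7, 15.6]
width: 0.0131
clock: 14.22
eef_pos: [0.5094, -0.2113, 0.1002]
tcp_rot: [39.8, 89.9, -48.3]
contact_force: [-9.3, 4.1, 24.7]
width: 0.0128
```

It is seated: contact at TCP 0.1003, so the underside is about 10 mm up. I'll unload, open and retreat.

```bash
python3 -m creep '[[1,-0.25,0,0,0],[1,0,0,0,0],[2.5,0,0,0,0],[4,0,0,0,0],[6,0,0,0,0]]' 20
python3 -m creep '[[6,0,0,0,0],[6,0,0,0,0],[6,-2,0,0,0],[6,-4,0,0,0],[6,-5,0,0,0]]'
python3 -m creep '[[6,-4,0,0,0],[6,0,0,-4,0],[6,0,0,-5,0],[6,0,0,-3,0],[6,0,0,0,0]]'
python3 - <<'E'
from h import *
plan([.5085,-.2108,.3],-88.2)
t=snapshot("top").copy(); im=snapshot("wrist").copy(); s=snapshot("side").copy()
save(np.hstack([cv2.resize(im,(400,300)),cv2.resize(s,(400,300))]),"x.png")
save(np.vstack([np.hstack([cv2.resize(im,(400,300)),cv2.resize(s,(400,300))]),np.hstack([cv2.resize(t,(400,300)),cv2.resize(s[234:384,220:420],(400,300))])]),"i.png")
E
```

```text
clock: 14.85
eef_pos: [0.5088, -0.2114, 0.0997]
tcp_rot: [-142.9, 90.0, 129.0]
contact_force: [0.6, -0.4, 1.0]
width: 0.0566
clock: 15.48
eef_pos: [0.5081, -0.2111, 0.2102]
tcp_rot: [-120.8, 89.9, 151.2]
contact_force: [0.7, 0.5, 0.1]
width: 0.0603
clock: 16.1
eef_pos: [0.5049, -0.0886, 0.2502]
tcp_rot: [95.8, 90.0, 8.0]
contact_force: [-0.1, -0.4, -0.2]
width: 0.0601
tool axes x [ 0.001  0.    -1.   ] y [0.999 0.038 0.001] z [ 0.038 -0.999 -0.   ] yang 2.20
pos [ 0.5049 -0.0886  0.2502] clk 16.1 F [-0.1 -0.4 -0.2] w 0.060055114623438266 q [ 33.4   4.3 -29.6  99.9   2.2  76.3   5.5]
shift cm [-4.98 -0.1  12.22]
spin deg 0.40 rad 0.0070
spin deg -179.60 rad -3.1346
```

View pics/i.png

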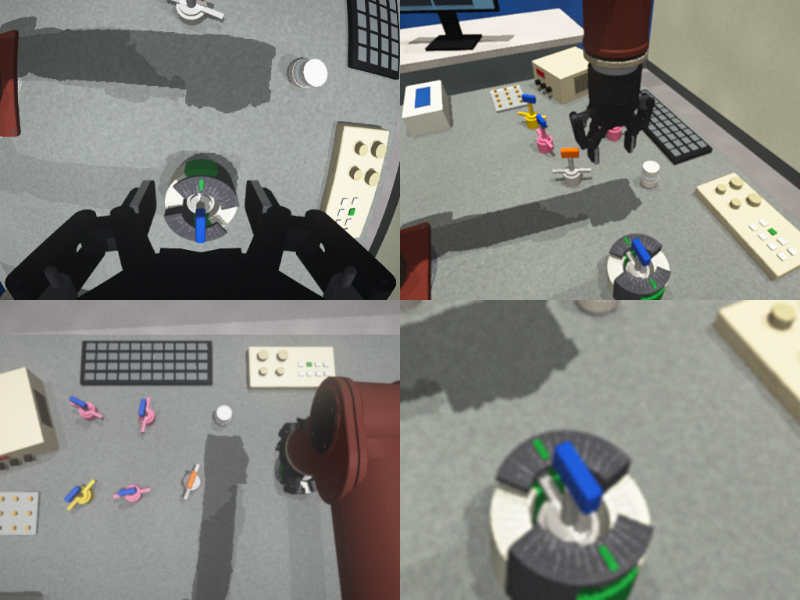

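The carrier hangs upright with its handle in line with the green marks, and everything else is where it was. Handing in.

```bash
python3 -c "
from plant import *
print(close_job())"
```

```text
the job is handed in; nothing more can be done
None
```

The grey carrier with the blue handle is hanging in the bayonet dock, locked and released, and the job was handed in at about 16 s.

- **What I did:** I lowered the lugs through the open gaps at about 72° and turned the carrier 72° clockwise under the hooks. I then lowered it into the notches, let go and backed the hand away.
- **Seating:** the lowering stopped firmly with the carrier's underside about 10 mm above the bench, as specified. I pressed down with up to about 25 N to confirm it, and there was almost no side force during the turn.
- **Final pictures:** the handle lines up with the green notch marks. The orange carrier, the jar and the pink and yellow look-alikes still stand where they were. The gripper is clear and the force reads about 0 N.
- **Disagreements:** the top and wrist cameras differed by about 3–4 mm on the dock's position. I put this down to wrist-camera calibration, since measuring the dock relative to the held carrier agreed to within 1 mm. An early two-camera fix on the blue carrier was 14 mm off because of a poor detection in the side picture, so I didn't use it.

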